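# Slide the tidy boxes home in their rack by length

### The arm

A 6-joint arm with a two-finger parallel gripper is mounted at the origin on the work surface. World frame = base frame: x ahead of the robot, y to its left, z up, the work surface at z = 0. Lengths are in m, angles in degrees, forces in N, time in s.
With the tool pointing down it reaches from about 0.375 to 0.9 m from the base axis. Payload 3.1 kg.
Tool frame: the origin (TCP) lies on the centre line of the jaws, within the pads' length; the fingertips stand 19 mm ahead of it and the grasp point (between the pads) is the TCP (tips_ahead is the distance from the TCP to the fingertips, in m); z points along the fingers, y is the line along which they close (so a half turn about z gives the same grasp; the last joint's range is limited). The gripper opens to 87 mm and grips with 3 to 60 N. Pads are 19 mm wide; open, the fingers measure 117 mm over their backs; the gripper's body (75 mm by 190 mm) begins 51 mm behind the grasp point.
Start: joints at [54.632, 30.224, 82.088, -0, 67.689, -10.227], TCP at [0.265, 0.566, 0.242] pointing down, gripper open.
Joint ranges: [-176.69, 176.69], [-43.24, 126.21], [12.49, 139.97], [-82, 262], [0, 151.66], [-163.58, 163.58]. Speed limits (degrees/s): [159.86, 159.86, 180, 180, 180, 180].

### API

Orientations are given as a 3x3 rotation matrix whose columns are the frame's x, y, z axes.
In Python, from rig import read_state, capture, hand_in, trace, landmark_of, tips_ahead gives the robot as it stands.
- The arm moves only by the shell command python3 -m jog 'ROWS'. ROWS is JSON, a list of rows, each an object of numbers: "tx", "ty", "tz": the shift along the tool's x, y, z in cm; "roll": the turn about the tool's z in rad; "jaw": the opening, from 0 (shut) to 1 (fully open). A call has 1 to 8 rows; each row shifts and turns the commanded pose from where the row before left it, along the tool's axes as they then stand; what a row does not reach is not made up. A row lasts 1/10 s, in which the tool goes at most 50 mm and 8.59 degrees, less where a joint would pass 70% of its speed; a pose out of reach is approached as far as the arm can. A call with a gripper value outside its range is refused whole. The fingers move at their own pace and stop on an object; the grip force is fixed at half the most. Time passes only in rows, so rows that do not move let the fingers close. It gives the time, the measured TCP pose, the force, the opening and the grip force at its end, in the units of the state.
- read_state(): the state, without advancing time (a new reading comes with each control period).
- capture(name): name is "scene" or "top"; returns a dict with "img" (480x640x3 uint8, red, green, blue), "vertical_fov" (degrees; the focal length in pixels is half the picture's height over the tangent of half this angle, whatever the lens; pixels are square), "cx", "cy" (the principal point, pixels), "cam_to_world" (4x4, takes a point from camera to world coordinates). Camera axes: x right, y up, looking along -z (the intrinsics and any distortion apply to the point x, -y, -z); pixel columns grow to the right and rows downward; lengths in m; the calibration is good to about 2 mm. A picture is of the moment at which its call begins. There is no depth.
- hand_in(): hands the job in; it is judged then, once.
Trained networks look in the newest picture that a camera, given by its name, has taken for a name from the list of things; names that differ only in an ending like _2 or _b are one class to them, and where a whole thing is asked for, a point or a joint stands for the part that bears it (a point fixed in the world has none). Each returns a list of dicts, best first, with "p" (0 to 1); they miss things now and then, are a little off and sometimes report something else, mostly with a low value. They report only what shows in the picture. A call takes as long as a camera call.
- trace(camera, thing): "pixels" (480x640 bool, what is visible of it) and "bbox" ([left, top, width, height] in pixels, round what is visible of it).
- landmark_of(camera, thing): "point" ([row, column] in pixels: a listed point, or the origin of a listed thing).
The state is a dict: "time_s": time; "joint_positions": joint angles; "qvel": joint speeds; "tau": joint torques, N m; "position": TCP position; "tcp_rot": TCP orientation; "force": force on the tool from outside, world axes, zero at the start; "moment": the same for the moment, N m; "opening": opening from 0.0 (shut) to 1.0 (fully open); "grasp_force": force on a finger pad.
Only numpy, scipy, OpenCV 4.12 (cv2) and the standard library are available. Lean on these libraries where they do the work, as an engineer would, in place of code of your own. Each camera call takes 0.05 s, during which the arm holds its last target. There are 200 camera calls.

### The job

Put the three look-alike open wooden boxes away in the dark rack: slide each one along the table, without lifting it, into the bay of its own length and push it fully home, so that its near end finishes flush with the mouth of the bay. Leave everything else on the table where it stands.

Things in the scene. Friction and masses are not known exactly. Their poses are not given: they have to be found in the camera images.
- box_short: open-topped wooden box, 70 mm long (its x axis) by 88 mm wide (y) by 40 mm high, walls 6 mm thick, floor about 6 mm thick, empty, so its hollow is 58 by 76 mm; both ends alike; loose on the table. Origin: centre of its underside
- bay_short: fixed dark-wood bay for the 70 mm box: a channel without a floor (the table is its floor), 96 mm between side walls 6 mm thick, 30 mm high and 150 mm long on every bay; a solid stop block (30 mm high) fills it from 72 mm behind the mouth. Origin: on the table, middle of the open mouth, which faces the robot; x points into the bay, y across
- seat_short (a point): point on the table in bay_short, 36 mm in from the mouth: where the origin of box_short belongs; axes as bay_short
- box_mid: open-topped wooden box, 100 mm long (its x axis) by 88 mm wide (y) by 40 mm high, walls 6 mm thick, floor about 6 mm thick, empty, so its hollow is 88 by 76 mm; both ends alike; loose on the table. Origin: centre of its underside
- bay_mid: fixed dark-wood bay for the 100 mm box: a channel without a floor (the table is its floor), 96 mm between side walls 6 mm thick, 30 mm high and 150 mm long on every bay; a solid stop block (30 mm high) fills it from 102 mm behind the mouth. Origin: on the table, middle of the open mouth, which faces the robot; x points into the bay, y across
- seat_mid (a point): point on the table in bay_mid, 51 mm in from the mouth: where the origin of box_mid belongs; axes as bay_mid
- box_long: open-topped wooden box, 130 mm long (its x axis) by 88 mm wide (y) by 40 mm high, walls 6 mm thick, floor about 6 mm thick, empty, so its hollow is 118 by 76 mm; both ends alike; loose on the table. Origin: centre of its underside
- bay_long: fixed dark-wood bay for the 130 mm box: a channel without a floor (the table is its floor), 96 mm between side walls 6 mm thick, 30 mm high and 150 mm long on every bay; a solid stop block (30 mm high) fills it from 132 mm behind the mouth. Origin: on the table, middle of the open mouth, which faces the robot; x points into the bay, y across
- seat_long (a point): point on the table in bay_long, 66 mm in from the mouth: where the origin of box_long belongs; axes as bay_long
- rack: the rack that the three bays stand side by side in, 110 mm apart (their order varies): a fixed dark-wood back rail 332 mm long, 43 mm high, 150 to 168 mm behind the mouths. Origin: on the table at the middle of the line of mouths; x points into the bays
- vase: glass vase with yellow flowers, 80 mm across, about 217 mm high; loose, to be left alone. Origin: centre of its underside
- glass_bowl: red glass bowl, 90 mm across, 60 mm high; loose, to be left alone. Origin: centre of its underside
- tealight: tealight in a glass, 46 mm across, 36 mm high, near the robot; loose, to be left alone. Origin: centre of its underside
- candle: short white pillar candle, 48 mm across, 55 mm high, near the robot; loose, to be left alone. Origin: centre of its underside
- remote: black remote control lying flat, 160 by 45 by 18 mm; loose, to be left alone. Origin: centre of its underside
- mug: white mug, 80 mm across, 90 mm high; loose, to be left alone. Origin: centre of its underside

How it is judged (in metres and radians):
At the end, for the whole second after the job is handed in: Each box stands flat, released and at rest in the bay of its own length, its origin within 6 mm of the seat point along the bay and 8 mm across it, and within 0.15 rad of the bay's direction (x of box_short in the frame of seat_short between -0.006 and 0.006 m and y of box_short in the frame of seat_short between -0.008 and 0.008 m and height (world z) of each of box_short, box_mid, box_long below 0.006 m and angle between each of box_short, box_mid, box_long's own z axis and vertical below 0.1 rad and angle between the x axis of box_short and the x axis of seat_short, either way round below 0.15 rad and linear speed of each of box_short, box_mid, box_long below 0.02 m/s and x of box_mid in the frame of seat_mid between -0.006 and 0.006 m and y of box_mid in the frame of seat_mid between -0.008 and 0.008 m and angle between the x axis of box_mid and the x axis of seat_mid, either way round below 0.15 rad and x of box_long in the frame of seat_long between -0.006 and 0.006 m and y of box_long in the frame of seat_long between -0.008 and 0.008 m and angle between the x axis of box_long and the x axis of seat_long, either way round below 0.15 rad); the robot touches nothing.
It fails at once if a box was lifted more than 15 mm off the table or tipped by more than 0.35 rad (height (world z) of any of box_short, box_mid, box_long above 0.015 m or angle between any of box_short, box_mid, box_long's own z axis and vertical above 0.35 rad).
It fails at once if another thing on the table was moved by more than 30 mm or knocked over (tipped by more than 0.5 rad) (distance of any of vase, glass_bowl, tealight, candle, remote, mug from where it was at the start of the episode above 0.03 m or angle between any of vase, glass_bowl, tealight, candle, remote, mug's own z axis and vertical above 0.5 rad).
It also fails if it takes over 72 s, if anything falls off the work surface, if the arm or the gripper's body presses on something with over 40 N, if the wrist force passes 120 N, or if a joint passes its speed limit or range.

## Working session

There is one attempt and no reset: what is moved stays moved. The work goes in short steps, Python scripts to look and compute and a shell command to move; the robot and the scene stay as the last step left them, time stands still between calls to the robot, and variables do not carry over. Pictures are saved under pics/ and viewed, at most 10 in all, crops included, and the job is handed in when it is done.

```bash
mkdir -p pics; ls; cat > h.py <<'E'
import numpy as np, cv2
from rig import *
def K(c):
    f=240/np.tan(np.radians(c["vertical_fov"])/2); return f
def ray(c,row,col,z=0.):
    f=K(c); M=np.array(c["cam_to_world"])
    d=M[:3,:3]@np.array([(col-c["cx"])/f,-(row-c["cy"])/f,-1]); o=M[:3,3]
    return o+d*(z-o[2])/d[2]
def proj(c,p):
    f=K(c); M=np.array(c["cam_to_world"]); q=M[:3,:3].T@(np.array(p)-M[:3,3])
    return np.array([c["cy"]-f*q[1]/-q[2], c["cx"]+f*q[0]/-q[2]])
E
python3 - <<'E'
from h import *
for n in("top","scene"):
    c=capture(n); cv2.imwrite(f"pics/{n}0.png",c["img"][:,:,::-1])
    print(n,{k:v for k,v in c.items() if k!="img"})
    for t in "box_short box_mid box_long bay_short bay_mid bay_long seat_short seat_mid seat_long rack vase glass_bowl tealight candle remote mug".split():
        print(t,[(round(d["p"],2),np.round(d["point"]).tolist(),np.round(ray(c,*d["point"]),3).tolist()[:2]) for d in landmark_of(n,t)[:3]])
print(read_state())
E
```

```text
pics
top {'vertical_fov': 53.040878751268714, 'cx': 323.7101818841157, 'cy': 243.87318671985096, 'cam_to_world': array([[-1.97563190e-02,  9.84095300e-01, -1.76539310e-01,
         3.15737306e-01],
       [-9.99804545e-01, -1.95779884e-02,  2.75208484e-03,
        -2.00638156e-03],
       [-7.47970811e-04,  1.76559176e-01,  9.84289743e-01,
         1.17997846e+00],
       [ 0.00000000e+00,  0.00000000e+00,  0.00000000e+00,
         1.00000000e+00]])}
box_short []
box_mid []
box_long [(0.93, [286.0, 343.0], [0.422, -0.051])]
bay_short []
bay_mid [(0.71, [200.0, 457.0], [0.633, -0.345])]
bay_long []
seat_short []
seat_mid [(0.66, [251.0, 111.0], [0.519, 0.523])]
seat_long []
rack []
vase [(0.87, [204.0, 164.0], [0.639, 0.396])]
glass_bowl [(0.93, [200.0, 458.0], [0.634, -0.348]), (0.44, [202.0, 164.0], [0.643, 0.398])]
tealight [(0.91, [317.0, 401.0], [0.344, -0.189])]
candle [(0.91, [321.0, 242.0], [0.341, 0.197])]
remote [(0.72, [251.0, 110.0], [0.519, 0.526])]
mug [(0.89, [232.0, 535.0], [0.547, -0.535])]
scene {'vertical_fov': 45.80571201265258, 'cx': 314.97624093161323, 'cy': 234.
[... 1410 characters left out ...]
-7.36278876e-04,
        6.76896916e+01, -1.02265793e+01]), 'qvel': array([-0.02007228,  0.00685242, -0.08549838,  0.0071346 , -0.03016887,
       -0.0895856 ]), 'tau': array([-2.50205638e-03, -4.39996254e+01, -1.76974940e+01,  6.33091084e-02,
        5.05313964e-02,  2.76191111e-05]), 'position': array([0.26550883, 0.5657762 , 0.24155662]), 'tcp_rot': array([[-9.05250007e-01,  4.24879307e-01,  1.02239821e-05],
       [ 4.24879307e-01,  9.05250007e-01, -6.13551215e-06],
       [-1.18621120e-05, -1.21021399e-06, -1.00000000e+00]]), 'force': array([ 0.34720554, -0.00292132, -0.02912371]), 'moment': array([-0.01299675,  0.03841967,  0.0266855 ]), 'grasp_force': 0.0, 'opening': 1.00104651409528}
```

View pics/top0.png

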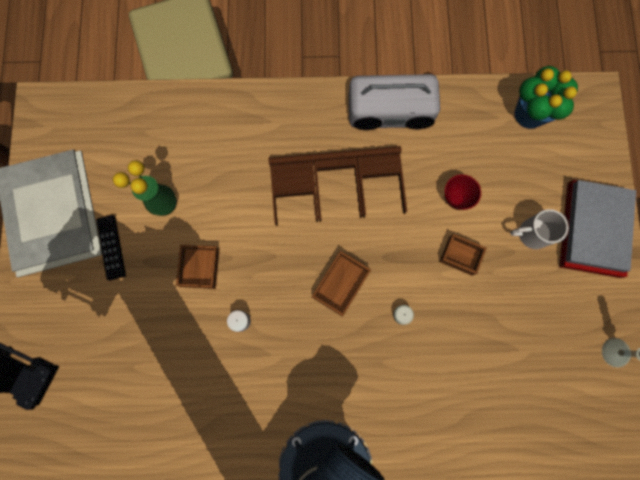

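View pics/scene0.png

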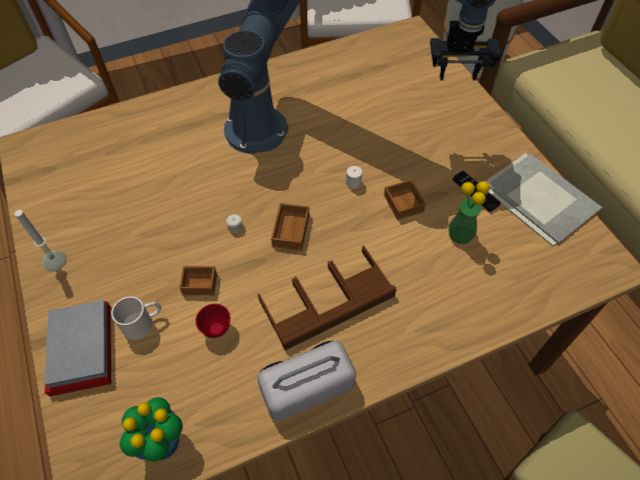

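The rack is at rows 150–225, cols 270–405 of the top view. From the left its bays are short, long, mid, judging by stop depth. The boxes are at cols/rows (198,266), (341,281) and (462,252). Next I'll fit box and rack models to the masks.

```bash
cat >> h.py <<'E'
from scipy.optimize import minimize
def poly(c,pose,x0,x1,y0,y1,h):
    X,Y,t=pose; R=np.array([[np.cos(t),-np.sin(t)],[np.sin(t),np.cos(t)]])
    P=[proj(c,[*(R@[a,b]+[X,Y]),z])[::-1] for a in(x0,x1) for b in(y0,y1) for z in(0,h)]
    return cv2.convexHull(np.array(P,np.float32))
def render(c,pose,parts):
    m=np.zeros((480,640),np.uint8)
    for p in parts: cv2.fillConvexPoly(m,np.round(poly(c,pose,*p)*16).astype(np.int32),255,cv2.LINE_AA,4)
    return m.astype(float)/255
def fit(views,parts,p0,step=(.01,.01,.15)):
    def cost(p): return sum(np.abs(cv2.GaussianBlur(render(c,p,parts)-m,(0,0),1.0)).sum()/m.sum() for c,m in views)
    best=None
    for s in (1,-.6):
        S=np.vstack([p0]+[np.array(p0)+s*np.array(step)*np.eye(3)[i] for i in range(3)])
        r=minimize(cost,p0,method="Nelder-Mead",options=dict(initial_simplex=S,xatol=1e-4,fatol=1e-4))
        if best is None or r.fun<best.fun: best=r
    return best
def box(L): return [(-L/2,L/2,-.044,.044,.04)]
E
python3 - <<'E'
from h import *
C={n:capture(n) for n in("top","scene")}
guess={"short":(.49,-.35),"mid":(.475,.30),"long":(.42,-.05)}
L=dict(short=.07,mid=.1,long=.13)
M={}
for n in C:
    for k in L:
        ms=[d for t in L for d in trace(n,"box_"+t)]
        ms=[(d["p"],d["pixels"]) for d in ms if np.hypot(*(ray(C[n],*np.argwhere(d["pixels"]).mean(0),.02)[:2]-guess[k]))<.05]
        ms.sort(key=lambda a:-a[0])
        print(n,k,[(round(p,2),int(m.sum())) for p,m in ms])
        if ms: M[n,k]=ms[0][1].astype(float)
for k in L:
    for v in(["top"],["scene"],["top","scene"]):
        V=[(C[n],M[n,k]) for n in v if (n,k) in M]
        if not V: continue
        bs=[fit(V,box(L[k]),(*guess[k],t)) for t in np.radians([-75,-45,-15,15,45,75])]
        b=min(bs,key=lambda r:r.fun); print(k,v,np.round(b.x[:2],4),round(np.degrees(b.x[2]),1),round(b.fun,3))
for n in C:
  for t in("rack","bay_short","bay_mid","bay_long"):
    for d in trace(n,t)[:2]: print(n,t,round(d["p"],2),d["bbox"],d["pixels"].sum())
for k in M: np.save(f"m_{k[0]}_{k[1]}.npy",M[k])
E
```

```text
top short [(0.72, 1249)]
top mid [(0.65, 1764)]
top long [(0.61, 2050)]
scene short [(0.68, 1018)]
scene mid [(0.89, 1082)]
scene long [(0.56, 1404)]
short ['top'] [ 0.4918 -0.3415] -24.1 0.088
short ['scene'] [ 0.4916 -0.3467] -20.1 0.103
short ['top', 'scene'] [ 0.4911 -0.3439] -25.7 0.201
mid ['top'] [0.4749 0.3021] -4.3 0.044
mid ['scene'] [0.475  0.2948] -8.7 0.139
mid ['top', 'scene'] [0.474  0.3011] -3.2 0.224
long ['top'] [ 0.428  -0.0449] 146.3 0.059
long ['scene'] [ 0.4245 -0.0484] -30.5 0.095
long ['top', 'scene'] [ 0.4272 -0.0466] -32.6 0.164
top rack 0.84 [269.5, 147.8, 131.5, 16.1] 1149
top bay_short 0.6 [269.0, 162.2, 51.6, 63.6] 1587
top bay_mid 0.93 [356.9, 150.8, 50.3, 63.2] 1294
top bay_mid 0.71 [96.7, 216.7, 28.7, 65.8] 1236
top bay_long 0.88 [313.0, 156.6, 49.5, 61.9] 656
top bay_long 0.45 [314.2, 251.1, 54.0, 67.5] 2042
scene rack 0.63 [281.4, 286.0, 115.1, 62.6] 1373
scene bay_short 0.61 [332.8, 245.3, 56.2, 57.7] 1251
scene bay_short 0.37 [267.5, 204.6, 41.6, 47.7] 1484
scene bay_mid 0.76 [258.2, 282.1, 58.3, 58.5] 989
scene bay_long 0.26 [280.9, 286.1, 112.8, 61.4] 1398
```

```bash
python3 - <<'E'
from h import *
P=[(.15,.168,-.166,.166,.043)]
for y,d in((.11,.072),(0,.102+.03),(-.11,.102)):
    P+=[(d,.15,y-.048,y+.048,.03)]+[(0,.15,y+s*.051-.003,y+s*.051+.003,.03) for s in(1,-1)]
V=[]
vis=[]
for n in("top","scene"):
    c=capture(n); m=np.zeros((480,640))
    for t in("rack","bay_short","bay_mid","bay_long"):
        for d in trace(n,t):
            if d["p"]>.25 and np.hypot(*(ray(c,*np.argwhere(d["pixels"]).mean(0),.02)[:2]-[.66,-.05]))<.15: m=np.maximum(m,d["pixels"])
    V.append((c,m)); vis.append((c,m))
for v in(V[:1],V[1:],V):
    b=fit(v,P,(.58,-.05,0),(.015,.015,.1)); print(np.round(b.x[:2],4),round(np.degrees(b.x[2]),2),round(b.fun,3))
X=b.x
R=np.array([[np.cos(X[2]),-np.sin(X[2])],[np.sin(X[2]),np.cos(X[2])]])
for k,p in dict(short=(0,.11),long=(0,0),mid=(0,-.11)).items(): print(k,np.round(X[:2]+R@p,4))
boxes=[((.4918,-.3425,np.radians(-24)),.07),((.4745,.3015,np.radians(-4)),.1),((.4275,-.0455,np.radians(-33)),.13)]
outs=[]
for c,m in vis:
    im=c["img"][:,:,::-1].copy()
    im=cv2.resize(im,None,fx=2,fy=2)
    for pose,parts in[(X,P)]+[(b,box(l)) for b,l in boxes]:
        for p in parts: cv2.polylines(im,[np.round(poly(c,pose,*p)*2).astype(np.int32)],True,(0,255,0),1)
    outs.append(im)
cv2.imwrite("pics/fit.png",np.vstack([outs[0][280:640,320:1020],outs[1][340:560,340:1040]]))
E
```

```text
[ 0.5875 -0.0473] 4.26 0.156
[ 0.5859 -0.052 ] 3.92 0.13
[ 0.5863 -0.0498] 4.01 0.337
short [0.5786 0.0599]
long [ 0.5863 -0.0498]
mid [ 0.594  -0.1595]
```

View pics/fit.png

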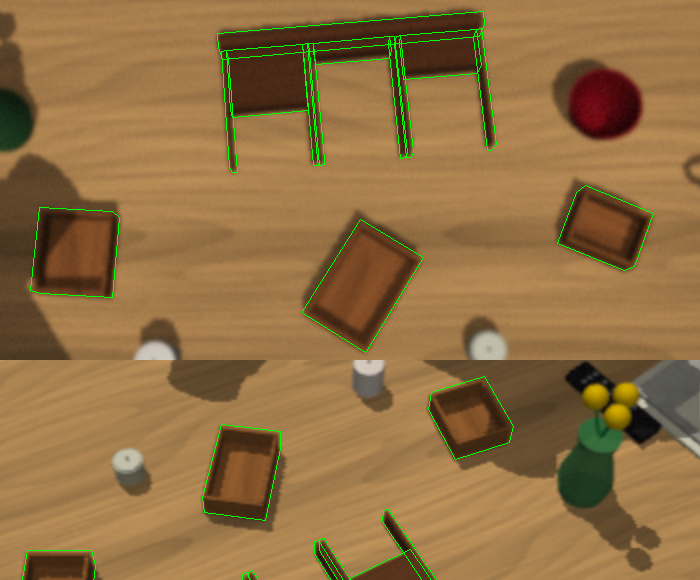

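```bash
cat > go.py <<'E'
import sys,numpy as np
from rig import read_state
# target x y z phi(deg, world direction of tool y): roll first, then shift in the rolled frame
s=read_state(); R=np.array(s["tcp_rot"]); p=np.array(s["position"])
phi=np.degrees(np.arctan2(R[1,1],R[0,1]))
a=[float(v) for v in sys.argv[1:]]
t=np.radians(a[3]); y=np.array([np.cos(t),np.sin(t)]); x=np.array([-y[1],y[0]])
d=np.array(a[:3])-p
roll=(phi-a[3]+180)%360-180
print("now",np.round(p,4),"phi",round(phi,2),"t",round(s["time_s"],1),"F",np.round(s["force"],1),"open",round(s["opening"],3))
print("roll %.3f rad | tx %.2f ty %.2f tz %.2f cm"%(np.radians(roll),100*d[:2]@x,100*d[:2]@y,-100*d[2]))
E
python3 -m jog '[{"roll":0.142,"jaw":0.5},{"roll":0.142},{"roll":0.142},{"roll":0.142},{"roll":0.142},{"roll":0.142},{"roll":0.142},{"roll":0.142}]'
python3 -m jog '[{"roll":0.142},{"roll":0.142},{"roll":0.142},{"roll":0.142}]'
python3 -m jog '[{"tx":-3.03,"ty":3.79},{"tx":-3.03,"ty":3.79},{"tx":-3.03,"ty":3.79},{"tx":-3.03,"ty":3.79},{"tx":-3.03,"ty":3.79},{"tx":-3.03,"ty":3.79},{"tx":-3.03,"ty":3.79},{"tx":-3.03,"ty":3.79}]'
python3 -m jog '[{"tx":-3.03,"ty":3.79},{"tx":-3.03,"ty":3.79},{"tx":-3.03,"ty":3.79},{"tx":-3.03,"ty":3.79},{"tx":-3.03,"ty":3.79},{"tx":-3.03,"ty":3.79},{"tx":0},{"tx":0}]'
python3 go.py .4795 -.079 .033 -33
```

```text
now [0.2655 0.5658 0.2415] phi 64.86 t 3.6 F [ 0.  -0.3 -0.5] open 0.998
roll 1.708 rad | tx -42.42 ty 53.07 tz 20.85 cm$[0]: bad value
$[0]: bad value
$[0]: bad value
$[0]: bad value
```

```bash
python3 -m jog '[{"tx":0,"ty":0,"tz":0,"roll":0.142,"jaw":0.5}]'; python3 -m jog '[{"tx":0,"ty":0,"tz":0,"roll":0.142,"jaw":0.5},{"tx":0,"ty":0,"tz":0,"roll":0.142,"jaw":0.5}]'; python3 -m jog --help | head -20
```

```text
time_s: 3.7
position: [0.2655, 0.5658, 0.2415]
tcp_rot: [[-0.834, 0.552, 0.0], [0.552, 0.834, -0.0], [-0.0, -0.0, -1.0]]
force: [0.3, 0.1, 0.7]
opening: 0.964
grasp_force: 0.0
time_s: 3.9
position: [0.2655, 0.5658, 0.2415]
tcp_rot: [[-0.644, 0.765, -0.0], [0.765, 0.644, -0.0], [0.0, -0.0, -1.0]]
force: [0.6, 0.1, -0.7]
opening: 0.815
grasp_force: 0.0invalid input: not JSON, or not a number
```

```bash

python3 -m jog '[{"tx":0,"ty":0,"tz":0,"roll":0.142,"jaw":0.5},{"tx":0,"ty":0,"tz":0,"roll":0.142,"jaw":0.5},{"tx":0,"ty":0,"tz":0,"roll":0.142,"jaw":0.5},{"tx":0,"ty":0,"tz":0,"roll":0.142,"jaw":0.5},{"tx":0,"ty":0,"tz":0,"roll":0.142,"jaw":0.5},{"tx":0,"ty":0,"tz":0,"roll":0.142,"jaw":0.5},{"tx":0,"ty":0,"tz":0,"roll":0.142,"jaw":0.5},{"tx":0,"ty":0,"tz":0,"roll":0.142,"jaw":0.5}]' >/dev/null
python3 -m jog '[{"tx":0,"ty":0,"tz":0,"roll":0.145,"jaw":0.5},{"tx":-3.03,"ty":3.79,"tz":0,"roll":0,"jaw":0.5},{"tx":-3.03,"ty":3.79,"tz":0,"roll":0,"jaw":0.5},{"tx":-3.03,"ty":3.79,"tz":0,"roll":0,"jaw":0.5},{"tx":-3.03,"ty":3.79,"tz":0,"roll":0,"jaw":0.5},{"tx":-3.03,"ty":3.79,"tz":0,"roll":0,"jaw":0.5},{"tx":-3.03,"ty":3.79,"tz":0,"roll":0,"jaw":0.5},{"tx":-3.03,"ty":3.79,"tz":0,"roll":0,"jaw":0.5}]' >/dev/null
python3 -m jog '[{"tx":-3.03,"ty":3.79,"tz":0,"roll":0,"jaw":0.5},{"tx":-3.03,"ty":3.79,"tz":0,"roll":0,"jaw":0.5},{"tx":-3.03,"ty":3.79,"tz":0,"roll":0,"jaw":0.5},{"tx":-3.03,"ty":3.79,"tz":0,"roll":0,"jaw":0.5},{"tx":-3.03,"ty":3.79,"tz":0,"roll":0,"jaw":0.5},{"tx":-3.03,"ty":3.79,"tz":0,"roll":0,"jaw":0.5},{"tx":-3.03,"ty":3.79,"tz":0,"roll":0,"jaw":0.5}]' >/dev/null
python3 go.py .4795 -.079 .033 -33
```

```text
now [ 0.4805 -0.0809  0.2418] phi -32.98 t 6.2 F [ 0.5  0.8 -0.2] open 0.497
roll 0.000 rad | tx 0.11 ty -0.19 tz 20.88 cm
```

```bash

python3 -m jog '[{"tx":0.1,"ty":-0.2,"tz":4.9,"roll":0,"jaw":0.5},{"tx":0,"ty":0,"tz":4.9,"roll":0,"jaw":0.5},{"tx":0,"ty":0,"tz":4.9,"roll":0,"jaw":0.5},{"tx":0,"ty":0,"tz":3.2,"roll":0,"jaw":0.5},{"tx":0,"ty":0,"tz":2,"roll":0,"jaw":0.5},{"tx":0,"ty":0,"tz":1,"roll":0,"jaw":0.5},{"tx":0,"ty":0,"tz":0,"roll":0,"jaw":0.5}]'
python3 -m jog '[{"tx":0,"ty":0,"tz":0,"roll":0,"jaw":0},{"tx":0,"ty":0,"tz":0,"roll":0,"jaw":0},{"tx":0,"ty":0,"tz":0,"roll":0,"jaw":0},{"tx":0,"ty":0,"tz":0,"roll":0,"jaw":0},{"tx":0,"ty":0,"tz":0,"roll":0,"jaw":0},{"tx":0,"ty":0,"tz":0,"roll":0,"jaw":0},{"tx":0,"ty":0,"tz":0,"roll":0,"jaw":0}]'
python3 go.py .56 -.05 .033 4
```

```text
time_s: 6.9
position: [0.4786, -0.0767, 0.0316]
tcp_rot: [[0.544, 0.839, -0.002], [0.839, -0.544, 0.001], [-0.0, -0.002, -1.0]]
force: [0.5, 0.7, 0.6]
opening: 0.499
grasp_force: 0.0
time_s: 7.6
position: [0.4793, -0.077, 0.0329]
tcp_rot: [[0.544, 0.839, 0.001], [0.839, -0.544, -0.0], [0.0, 0.001, -1.0]]
force: [-0.9, 0.9, 3.9]
opening: 0.068
grasp_force: 30.0
now [ 0.4793 -0.077   0.0329] phi -32.96 t 7.6 F [-0.9  0.9  3.9] open 0.068
roll -0.645 rad | tx 2.13 ty 8.24 tz -0.01 cm
```

```bash

python3 -m jog '[{"tx":0.58,"ty":0.88,"tz":0,"roll":-0.081,"jaw":0},{"tx":0.58,"ty":0.88,"tz":0,"roll":-0.081,"jaw":0},{"tx":0.58,"ty":0.88,"tz":0,"roll":-0.081,"jaw":0},{"tx":0.58,"ty":0.88,"tz":0,"roll":-0.081,"jaw":0},{"tx":0.58,"ty":0.88,"tz":0,"roll":-0.081,"jaw":0},{"tx":0.58,"ty":0.88,"tz":0,"roll":-0.081,"jaw":0},{"tx":0.58,"ty":0.88,"tz":0,"roll":-0.081,"jaw":0},{"tx":0.58,"ty":0.88,"tz":0,"roll":-0.081,"jaw":0}]'
python3 go.py .56 -.05 .033 4
```

```text
time_s: 8.4
position: [0.555, -0.0529, 0.0329]
tcp_rot: [[-0.077, 0.997, -0.008], [0.997, 0.077, 0.001], [0.001, -0.008, -1.0]]
force: [-7.2, -2.8, 9.1]
opening: 0.069
grasp_force: 30.0
now [ 0.555  -0.0529  0.0329] phi 4.43 t 8.4 F [-7.2 -2.8  9.1] open 0.069
roll 0.008 rad | tx 0.25 ty 0.52 tz -0.01 cm
```

```bash
cat > look.py <<'E'
import sys
from h import *
k=sys.argv[1]; g=[float(v) for v in sys.argv[2:5]]; L=dict(short=.07,mid=.1,long=.13)
V=[]
for n in("top","scene"):
    c=capture(n); ms=[(d["p"],d["pixels"]) for t in L for d in trace(n,"box_"+t) if d["p"]>.1]
    ms=[(p,m) for p,m in ms if np.hypot(*(ray(c,*np.argwhere(m).mean(0),.02)[:2]-g[:2]))<.06]
    if ms: 
        V.append((c,max(ms,key=lambda a:a[0])[1].astype(float))); b=fit(V[-1:],box(L[k]),(g[0],g[1],np.radians(g[2])))
        print(n,np.round(b.x[:2],4),round(np.degrees(b.x[2]),1),round(b.fun,3),int(V[-1][1].sum()))
E
python3 -m jog '[{"tx":0,"ty":0,"tz":0,"roll":0,"jaw":0.5},{"tx":0,"ty":0,"tz":0,"roll":0,"jaw":0.5},{"tx":0,"ty":0,"tz":0,"roll":0,"jaw":0.5},{"tx":0,"ty":0,"tz":0,"roll":0,"jaw":0.5},{"tx":0,"ty":0,"tz":-2.5,"roll":0,"jaw":0.5},{"tx":0,"ty":0,"tz":-4,"roll":0,"jaw":0.5},{"tx":0,"ty":0,"tz":-4,"roll":0,"jaw":0.5},{"tx":0,"ty":-5,"tz":-4,"roll":0,"jaw":0.5}]' >/dev/null
python3 -m jog '[{"tx":0,"ty":-4,"tz":-5,"roll":0,"jaw":0.5},{"tx":0,"ty":-3.7,"tz":-5,"roll":0,"jaw":0.5},{"tx":0,"ty":0,"tz":0,"roll":0,"jaw":0.5}]' >/dev/null
python3 go.py .437 -.06 .033 4
python3 look.py long .497 -.055 4
```

```text
now [ 0.4572 -0.0606  0.2522] phi 4.11 t 9.5 F [1.4 0.1 0.2] open 0.499
roll 0.002 rad | tx 0.20 ty -2.01 tz 21.92 cm
top [ 0.5186 -0.0421] -23.6 10.293 189
scene [ 0.4945 -0.0652] 2.2 0.109 1497
```

```bash

python3 -m jog '[{"tx":-0.3,"ty":-2.4,"tz":4.9,"roll":0.02,"jaw":0.5},{"tx":0,"ty":0,"tz":4.9,"roll":0,"jaw":0.5},{"tx":0,"ty":0,"tz":4.9,"roll":0,"jaw":0.5},{"tx":0,"ty":0,"tz":4,"roll":0,"jaw":0.5},{"tx":0,"ty":0,"tz":2.2,"roll":0,"jaw":0.5},{"tx":0,"ty":0,"tz":1,"roll":0,"jaw":0.5},{"tx":0,"ty":0,"tz":0,"roll":0,"jaw":0.5}]' >/dev/null
python3 go.py .4325 -.065 .033 2.5
python3 -m jog '[{"tx":0,"ty":0,"tz":0,"roll":0,"jaw":0},{"tx":0,"ty":0,"tz":0,"roll":0,"jaw":0},{"tx":0,"ty":0,"tz":0,"roll":0,"jaw":0},{"tx":0,"ty":0,"tz":0,"roll":0,"jaw":0},{"tx":0,"ty":0,"tz":0,"roll":0,"jaw":0},{"tx":0,"ty":0,"tz":0,"roll":0,"jaw":0},{"tx":0,"ty":0,"tz":0,"roll":0,"jaw":0}]' | tail -3
python3 go.py .590 -.0495 .033 4
python3 look.py long .497 -.062 3
```

```text
now [ 0.4363 -0.0644  0.0316] phi 3.05 t 10.6 F [-0.  -0.4 -0.4] open 0.502
roll 0.010 rad | tx -0.04 ty -0.39 tz -0.14 cm
force: [-2.5, -0.2, 7.2]
opening: 0.069
grasp_force: 30.0
now [ 0.4357 -0.0641  0.0336] phi 3.07 t 11.3 F [-2.5 -0.2  7.2] open 0.069
roll -0.016 rad | tx 0.38 ty 15.50 tz 0.06 cm
scene [ 0.499  -0.0651] 1.7 0.483 1121
```

```bash

python3 -m jog '[{"tx":0.2,"ty":1,"tz":0,"roll":-0.016,"jaw":0},{"tx":0.2,"ty":1.5,"tz":0,"roll":0,"jaw":0},{"tx":0,"ty":2,"tz":0,"roll":0,"jaw":0},{"tx":0,"ty":2,"tz":0,"roll":0,"jaw":0},{"tx":0,"ty":2,"tz":0,"roll":0,"jaw":0}]' 
python3 go.py .590 -.0495 .033 4
```

```text
time_s: 12.2
position: [0.5179, -0.0539, 0.0336]
tcp_rot: [[-0.07, 0.998, -0.008], [0.998, 0.07, 0.002], [0.003, -0.008, -1.0]]
force: [-7.2, -1.4, 7.2]
opening: 0.067
grasp_force: 30.0
now [ 0.5179 -0.0539  0.0336] phi 3.99 t 12.2 F [-7.2 -1.4  7.2] open 0.067
roll -0.000 rad | tx -0.07 ty 7.22 tz 0.06 cm
```

```bash

python3 -m jog '[{"tx":0,"ty":1.5,"tz":0,"roll":0,"jaw":0},{"tx":0,"ty":1.5,"tz":0,"roll":0,"jaw":0},{"tx":0,"ty":1.5,"tz":0,"roll":0,"jaw":0},{"tx":0,"ty":1.2,"tz":0,"roll":0,"jaw":0},{"tx":0,"ty":0.8,"tz":0,"roll":0,"jaw":0},{"tx":0,"ty":0.5,"tz":0,"roll":0,"jaw":0},{"tx":0,"ty":0.1,"tz":0,"roll":0,"jaw":0},{"tx":0,"ty":0,"tz":0,"roll":0,"jaw":0}]' 
python3 go.py .590 -.0495 .033 4
```

```text
time_s: 13.0
position: [0.5898, -0.0496, 0.0336]
tcp_rot: [[-0.07, 0.998, -0.005], [0.998, 0.07, 0.001], [0.001, -0.005, -1.0]]
force: [-5.8, 0.1, 8.2]
opening: 0.065
grasp_force: 30.0
now [ 0.5898 -0.0496  0.0336] phi 3.99 t 13.0 F [-5.8  0.1  8.2] open 0.065
roll -0.000 rad | tx 0.01 ty 0.02 tz 0.06 cm
```

```bash

for i in 1 2; do python3 -m jog '[{"tx":0,"ty":0.1,"tz":0,"roll":0,"jaw":0},{"tx":0,"ty":0,"tz":0,"roll":0,"jaw":0}]' | grep -E "position|force"; done
```

```text
position: [0.5899, -0.0496, 0.0336]
force: [-7.2, -0.4, 8.1]
grasp_force: 30.0
position: [0.591, -0.0495, 0.0336]
force: [-7.1, -0.3, 9.9]
grasp_force: 30.0
```

```bash

for i in 1 2; do python3 -m jog '[{"tx":0,"ty":0.1,"tz":0,"roll":0,"jaw":0},{"tx":0,"ty":0,"tz":0,"roll":0,"jaw":0}]' | grep -E "position|force"; done
python3 -m jog '[{"tx":0,"ty":0,"tz":0,"roll":0,"jaw":0.5},{"tx":0,"ty":0,"tz":0,"roll":0,"jaw":0.5},{"tx":0,"ty":0,"tz":0,"roll":0,"jaw":0.5},{"tx":0,"ty":0,"tz":0,"roll":0,"jaw":0.5},{"tx":0,"ty":0,"tz":-2.5,"roll":0,"jaw":0.5},{"tx":0,"ty":0,"tz":-4,"roll":0,"jaw":0.5},{"tx":0,"ty":0,"tz":-4,"roll":0,"jaw":0.5}]' >/dev/null
python3 go.py .4575 -.3275 .15 -24
```

```text
position: [0.5919, -0.0494, 0.0336]
force: [-6.8, -0.5, 9.1]
grasp_force: 30.0
position: [0.5922, -0.0494, 0.0336]
force: [-9.2, -0.9, 9.9]
grasp_force: 30.0
now [ 0.5961 -0.0498  0.1385] phi 3.95 t 14.5 F [-0.3 -0.2  0.3] open 0.493
roll 0.488 rad | tx -31.01 ty -1.37 tz -1.15 cm
```

```bash

python3 -m jog '[{"tx":0,"ty":0,"tz":0,"roll":0.122,"jaw":0.4},{"tx":0,"ty":0,"tz":0,"roll":0.122,"jaw":0.4},{"tx":0,"ty":0,"tz":0,"roll":0.122,"jaw":0.4},{"tx":0,"ty":0,"tz":0,"roll":0.122,"jaw":0.4},{"tx":-4.4,"ty":-0.2,"tz":0,"roll":0,"jaw":0.4},{"tx":-4.4,"ty":-0.2,"tz":0,"roll":0,"jaw":0.4},{"tx":-4.4,"ty":-0.2,"tz":0,"roll":0,"jaw":0.4}]' >/dev/null
python3 -m jog '[{"tx":-4.4,"ty":-0.2,"tz":0,"roll":0,"jaw":0.4},{"tx":-4.4,"ty":-0.2,"tz":0,"roll":0,"jaw":0.4},{"tx":-4.4,"ty":-0.2,"tz":0,"roll":0,"jaw":0.4},{"tx":-4.4,"ty":-0.2,"tz":0,"roll":0,"jaw":0.4},{"tx":0,"ty":0,"tz":0,"roll":0,"jaw":0.4}]' >/dev/null
python3 go.py .4626 -.331 .033 -24
python3 look.py long .652 -.045 4
```

```text
now [ 0.457  -0.3314  0.1384] phi -24.36 t 15.7 F [ 0.5  0.5 -0.9] open 0.398
roll -0.006 rad | tx 0.27 ty 0.49 tz 10.54 cm
top [ 0.6564 -0.0441] 3.3 0.08 1937
scene [ 0.6432 -0.0471] 1.8 0.248 1485
```

```bash

python3 -m jog '[{"tx":0.3,"ty":0.5,"tz":3.5,"roll":0,"jaw":0.4},{"tx":0,"ty":0,"tz":3.5,"roll":0,"jaw":0.4},{"tx":0,"ty":0,"tz":2.2,"roll":0,"jaw":0.4},{"tx":0,"ty":0,"tz":1.2,"roll":0,"jaw":0.4},{"tx":0,"ty":0,"tz":0,"roll":0,"jaw":0.4}]' >/dev/null
python3 -m jog '[{"tx":0,"ty":0,"tz":0,"roll":0,"jaw":0},{"tx":0,"ty":0,"tz":0,"roll":0,"jaw":0},{"tx":0,"ty":0,"tz":0,"roll":0,"jaw":0},{"tx":0,"ty":0,"tz":0,"roll":0,"jaw":0},{"tx":0,"ty":0,"tz":0,"roll":0,"jaw":0},{"tx":0,"ty":0,"tz":0,"roll":0,"jaw":0}]' 
python3 go.py .47 .055 .033 4
python3 look.py short .4925 -.344 -24
```

```text
time_s: 17.2
position: [0.4641, -0.325, 0.0349]
tcp_rot: [[0.407, 0.913, 0.001], [0.913, -0.407, -0.001], [-0.0, 0.001, -1.0]]
force: [-0.3, 1.0, 4.8]
opening: 0.067
grasp_force: 30.0
now [ 0.4641 -0.325   0.0349] phi -24.02 t 17.2 F [-0.3  1.   4.8] open 0.067
roll -0.489 rad | tx 37.87 ty 3.24 tz 0.19 cm
scene [ 0.496  -0.3447] -19.8 1.143 525
```

```bash

python3 -m jog '[{"tx":0.2,"ty":0,"tz":0,"roll":-0.098,"jaw":0},{"tx":0.2,"ty":0,"tz":0,"roll":-0.098,"jaw":0},{"tx":0.2,"ty":0,"tz":0,"roll":-0.098,"jaw":0},{"tx":0.2,"ty":0,"tz":0,"roll":-0.098,"jaw":0},{"tx":0.2,"ty":0,"tz":0,"roll":-0.098,"jaw":0},{"tx":2,"ty":0,"tz":0,"roll":0,"jaw":0},{"tx":3.5,"ty":0.25,"tz":0,"roll":0,"jaw":0},{"tx":3.5,"ty":0.25,"tz":0,"roll":0,"jaw":0}]' 
python3 go.py .47 .055 .033 4
```

```text
time_s: 18.4
position: [0.4665, -0.2267, 0.035]
tcp_rot: [[-0.069, 0.998, 0.005], [0.998, 0.069, -0.004], [-0.005, 0.004, -1.0]]
force: [0.5, -2.0, 1.7]
opening: 0.063
grasp_force: 30.0
now [ 0.4665 -0.2267  0.035 ] phi 3.97 t 18.4 F [ 0.5 -2.   1.7] open 0.063
roll -0.001 rad | tx 28.08 ty 2.31 tz 0.20 cm
```

```bash

python3 -m jog '[{"tx":3.5,"ty":0.25,"tz":0,"roll":0,"jaw":0},{"tx":3.5,"ty":0.25,"tz":0,"roll":0,"jaw":0},{"tx":3.5,"ty":0.25,"tz":0,"roll":0,"jaw":0},{"tx":3.5,"ty":0.25,"tz":0,"roll":0,"jaw":0},{"tx":3.5,"ty":0.25,"tz":0,"roll":0,"jaw":0},{"tx":3.5,"ty":0.25,"tz":0,"roll":0,"jaw":0},{"tx":3.5,"ty":0.25,"tz":0,"roll":0,"jaw":0},{"tx":2.5,"ty":0.25,"tz":0,"roll":0,"jaw":0}]' 
python3 go.py .47 .055 .033 4
python3 look.py short .503 .05 4
python3 - <<'E'
from h import *
c=capture("scene"); cv2.imwrite("pics/s1.png",cv2.resize(c["img"][150:350,200:440,::-1],None,fx=3,fy=3))
E
```

```text
time_s: 19.2
position: [0.4667, 0.0468, 0.0349]
tcp_rot: [[-0.073, 0.997, 0.003], [0.997, 0.073, -0.001], [-0.001, 0.003, -1.0]]
force: [0.2, -4.4, 5.0]
opening: 0.066
grasp_force: 30.0
now [0.4667 0.0468 0.0349] phi 4.16 t 19.2 F [ 0.2 -4.4  5. ] open 0.066
roll 0.003 rad | tx 0.79 ty 0.39 tz 0.19 cm
scene [0.5001 0.0374] -1.3 0.769 566
```

View pics/s1.png

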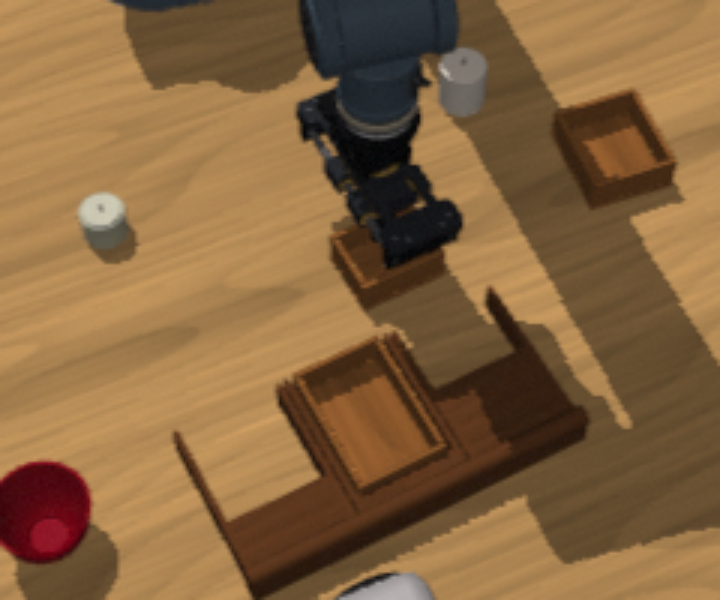

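The long box is home in the middle bay. The short box is gripped in front of its bay, with the bottom corners of its far face at crop pixels (372,305) and (443,268).

```bash
python3 - <<'E'
from h import *
c=capture("scene")
for u,v,z in((372,305,0),(443,268,0),(331,240,.04)): print(np.round(ray(c,150+v/3,200+u/3,z),4))
# refined: mask of short minus robot: draw predicted outlines
im=cv2.resize(c["img"][200:280,290:400,::-1],None,fx=7,fy=7,interpolation=cv2.INTER_CUBIC)
X=np.array([.5859,-.052,np.radians(3.92)])
def dr(pose,p,col): cv2.polylines(im,[np.round((poly(c,pose,*p)-[290,200]+.5)*7).astype(np.int32)],True,col,1)
for s in(1,-1): dr(X,(0,.15,.11+s*.051-.003,.11+s*.051+.003,.03),(0,255,0))
t=np.radians(4.1)
for off,col in((-.006,(0,0,255)),(0,(255,0,0))):
    q=np.array([.4667,.0468-.0022])+.032*np.array([np.cos(t),np.sin(t)])+off*np.array([-np.sin(t),np.cos(t)])
    dr((*q,t),box(.07)[0],col)
cv2.imwrite("pics/s2.png",im)
E
```

```text
[0.5354 0.0101 0.    ]
[0.5248 0.0896 0.    ]
[ 0.4764 -0.0059  0.04  ]
```

View pics/s2.png

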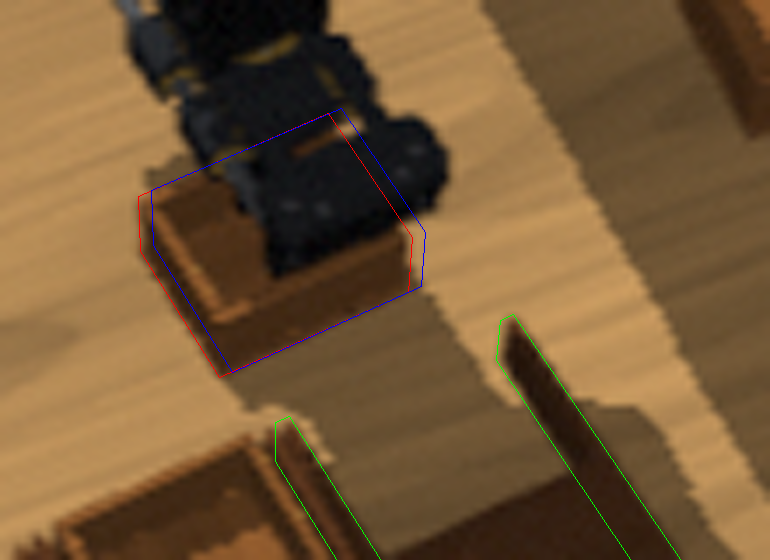

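The red outline, with the box 6 mm right of the tool, is slightly too far right, so the offset is about 4 mm. The yaw matches. The rack outline sits about 1 mm left of the actual rack.

```bash

python3 go.py .583 .0647 .033 4
python3 -m jog '[{"tx":0.5,"ty":0.5,"tz":0,"roll":0,"jaw":0},{"tx":0.5,"ty":0.5,"tz":0,"roll":0,"jaw":0},{"tx":0,"ty":1,"tz":0,"roll":0,"jaw":0},{"tx":0,"ty":0.5,"tz":0,"roll":0,"jaw":0},{"tx":0,"ty":0,"tz":0,"roll":0,"jaw":0}]' 
python3 go.py .583 .0647 .033 4
```

```text
now [0.4662 0.0464 0.0349] phi 4.05 t 19.7 F [0.7 4.7 7.2] open 0.065
roll 0.001 rad | tx 1.01 ty 11.78 tz 0.19 cm
time_s: 20.2
position: [0.4857, 0.0579, 0.0349]
tcp_rot: [[-0.071, 0.997, -0.008], [0.997, 0.071, 0.001], [0.001, -0.008, -1.0]]
force: [-7.4, -0.8, 13.8]
opening: 0.069
grasp_force: 30.0
now [0.4857 0.0579 0.0349] phi 4.08 t 20.2 F [-7.4 -0.8 13.8] open 0.069
roll 0.001 rad | tx -0.00 ty 9.75 tz 0.19 cm
```

```bash

python3 -m jog '[{"tx":0,"ty":1,"tz":0,"roll":0,"jaw":0},{"tx":0,"ty":1.5,"tz":0,"roll":0,"jaw":0},{"tx":0,"ty":1.5,"tz":0,"roll":0,"jaw":0},{"tx":0,"ty":1.5,"tz":0,"roll":0,"jaw":0},{"tx":0,"ty":1.5,"tz":0,"roll":0,"jaw":0},{"tx":0,"ty":1.2,"tz":0,"roll":0,"jaw":0},{"tx":0,"ty":0.8,"tz":0,"roll":0,"jaw":0},{"tx":0,"ty":0.4,"tz":0,"roll":0,"jaw":0}]' 
for i in 1 2; do python3 -m jog '[{"tx":0,"ty":0.1,"tz":0,"roll":0,"jaw":0},{"tx":0,"ty":0,"tz":0,"roll":0,"jaw":0}]' | grep -E "position|force"; done
python3 go.py .583 .0647 .033 4
```

```text
time_s: 21.0
position: [0.5806, 0.0642, 0.0349]
tcp_rot: [[-0.071, 0.997, -0.007], [0.997, 0.071, 0.0], [0.001, -0.007, -1.0]]
force: [-9.1, -0.8, 14.7]
opening: 0.066
grasp_force: 30.0
position: [0.5813, 0.0642, 0.0349]
force: [-7.2, -0.6, 10.7]
grasp_force: 30.0
position: [0.5815, 0.0643, 0.0349]
force: [-7.4, -0.9, 12.7]
grasp_force: 30.0
now [0.5815 0.0643 0.0349] phi 4.09 t 21.4 F [-7.4 -0.9 12.7] open 0.067
roll 0.002 rad | tx 0.03 ty 0.15 tz 0.19 cm
```

```bash

for i in 1 2 3; do python3 -m jog '[{"tx":0,"ty":0.15,"tz":0,"roll":0,"jaw":0},{"tx":0,"ty":0,"tz":0,"roll":0,"jaw":0}]' | grep -E "position|force"; done
```

```text
position: [0.5835, 0.0644, 0.0349]
force: [-8.3, -0.3, 10.7]
grasp_force: 30.0
position: [0.5838, 0.0645, 0.0349]
force: [-10.0, -1.3, 13.9]
grasp_force: 30.0
position: [0.5838, 0.0645, 0.0349]
force: [-12.1, -1.6, 15.3]
grasp_force: 30.0
```

```bash

python3 -m jog '[{"tx":0,"ty":-0.2,"tz":0,"roll":0,"jaw":0.5},{"tx":0,"ty":0,"tz":0,"roll":0,"jaw":0.5},{"tx":0,"ty":0,"tz":0,"roll":0,"jaw":0.5},{"tx":0,"ty":0,"tz":0,"roll":0,"jaw":0.5},{"tx":0,"ty":0,"tz":-2.5,"roll":0,"jaw":0.5},{"tx":0,"ty":0,"tz":-4,"roll":0.07,"jaw":0.5},{"tx":0,"ty":0,"tz":-4,"roll":0.087,"jaw":0.5}]' >/dev/null
python3 go.py .428 .302 .033 -5
```

```text
now [0.5878 0.0645 0.1394] phi -5.12 t 22.7 F [ 0.2 -0.7  0.3] open 0.491
roll -0.002 rad | tx 22.27 ty -17.99 tz 10.64 cm
```

```bash

python3 -m jog '[{"tx":3.71,"ty":-3,"tz":0,"roll":0,"jaw":0.5},{"tx":3.71,"ty":-3,"tz":0,"roll":0,"jaw":0.5},{"tx":3.71,"ty":-3,"tz":0,"roll":0,"jaw":0.5},{"tx":3.71,"ty":-3,"tz":0,"roll":0,"jaw":0.5},{"tx":3.71,"ty":-3,"tz":0,"roll":0,"jaw":0.5},{"tx":3.71,"ty":-3,"tz":0,"roll":0,"jaw":0.5},{"tx":0,"ty":0,"tz":0,"roll":0,"jaw":0.5}]' >/dev/null
python3 go.py .428 .302 .033 -5
python3 look.py short .615 .062 4
```

```text
now [0.4238 0.3056 0.139 ] phi -4.53 t 23.4 F [-0.1 -0.9 -0.7] open 0.498
roll 0.008 rad | tx -0.32 ty 0.45 tz 10.60 cm
top [0.6184 0.0618] 3.9 0.127 1084
scene [0.607  0.0628] 19.8 0.495 712
```

```bash

python3 -m jog '[{"tx":-0.3,"ty":0.4,"tz":3.5,"roll":0.01,"jaw":0.5},{"tx":0,"ty":0,"tz":3.5,"roll":0,"jaw":0.5},{"tx":0,"ty":0,"tz":2.2,"roll":0,"jaw":0.5},{"tx":0,"ty":0,"tz":1.2,"roll":0,"jaw":0.5},{"tx":0,"ty":0,"tz":0,"roll":0,"jaw":0.5}]' >/dev/null
python3 -m jog '[{"tx":0,"ty":0,"tz":0,"roll":0,"jaw":0},{"tx":0,"ty":0,"tz":0,"roll":0,"jaw":0},{"tx":0,"ty":0,"tz":0,"roll":0,"jaw":0},{"tx":0,"ty":0,"tz":0,"roll":0,"jaw":0},{"tx":0,"ty":0,"tz":0,"roll":0,"jaw":0},{"tx":0,"ty":0,"tz":0,"roll":0,"jaw":0},{"tx":0,"ty":0,"tz":0,"roll":0,"jaw":0}]' 
python3 go.py .455 -.165 .033 4
```

```text
time_s: 25.0
position: [0.4306, 0.2983, 0.0355]
tcp_rot: [[0.096, 0.995, -0.001], [0.995, -0.096, -0.0], [-0.0, -0.001, -1.0]]
force: [-3.9, 0.9, 5.1]
opening: 0.064
grasp_force: 30.0
now [0.4306 0.2983 0.0355] phi -5.51 t 25.0 F [-3.9  0.9  5.1] open 0.064
roll -0.166 rad | tx -46.39 ty -0.80 tz 0.25 cm
```

```bash

python3 -m jog '[{"tx":-0.5,"ty":0,"tz":0,"roll":-0.083,"jaw":0},{"tx":-1.5,"ty":0.2,"tz":0,"roll":-0.083,"jaw":0},{"tx":-3,"ty":0,"tz":0,"roll":0,"jaw":0},{"tx":-3.5,"ty":0,"tz":0,"roll":0,"jaw":0},{"tx":-3.5,"ty":0,"tz":0,"roll":0,"jaw":0},{"tx":-3.5,"ty":0,"tz":0,"roll":0,"jaw":0},{"tx":-3.5,"ty":0,"tz":0,"roll":0,"jaw":0},{"tx":-3.5,"ty":0,"tz":0,"roll":0,"jaw":0}]' 
python3 go.py .455 -.165 .033 4
```

```text
time_s: 25.8
position: [0.4485, 0.0728, 0.0355]
tcp_rot: [[-0.07, 0.998, 0.003], [0.998, 0.07, 0.0], [-0.0, 0.003, -1.0]]
force: [0.1, 4.0, 2.9]
opening: 0.067
grasp_force: 30.0
now [0.4485 0.0728 0.0355] phi 4.01 t 25.8 F [0.1 4.  2.9] open 0.067
roll 0.000 rad | tx -23.77 ty -1.01 tz 0.25 cm
```

```bash

python3 -m jog '[{"tx":-3.5,"ty":-0.1,"tz":0,"roll":0,"jaw":0},{"tx":-3.5,"ty":-0.1,"tz":0,"roll":0,"jaw":0},{"tx":-3.5,"ty":-0.1,"tz":0,"roll":0,"jaw":0},{"tx":-3.5,"ty":-0.1,"tz":0,"roll":0,"jaw":0},{"tx":-3.5,"ty":-0.1,"tz":0,"roll":0,"jaw":0},{"tx":-3,"ty":-0.1,"tz":0,"roll":0,"jaw":0},{"tx":-2.3,"ty":-0.1,"tz":0,"roll":0,"jaw":0},{"tx":0,"ty":0,"tz":0,"roll":0,"jaw":0}]' >/dev/null
python3 go.py .455 -.165 .033 4
python3 - <<'E'
from h import *
c=capture("scene"); s=read_state()
im=cv2.resize(c["img"][220:335,205:345,::-1],None,fx=5,fy=5,interpolation=cv2.INTER_CUBIC)
X=np.array([.5859,-.052,np.radians(3.92)])
def dr(pose,p,col): cv2.polylines(im,[np.round((poly(c,pose,*p)-[205,220]+.5)*5).astype(np.int32)],True,col,1)
for s_ in(1,-1): dr(X,(0,.15,-.11+s_*.051-.003,-.11+s_*.051+.003,.03),(0,255,0))
R=s["tcp_rot"]; t=np.arctan2(R[1][1],R[0][1]); x,y=s["position"][:2]
for off,col in((-.004,(0,0,255)),(0.004,(255,0,0))):
    q=np.array([x,y-.0022])+.047*np.array([np.cos(t),np.sin(t)])+off*np.array([-np.sin(t),np.cos(t)])
    dr((*q,t),box(.1)[0],col)
cv2.imwrite("pics/s3.png",im)
E
```

```text
now [ 0.4582 -0.1581  0.0355] phi 3.84 t 26.6 F [ 0.7 -3.   2. ] open 0.066
roll -0.003 rad | tx -0.67 ty -0.37 tz 0.25 cm
```

View pics/s3.png

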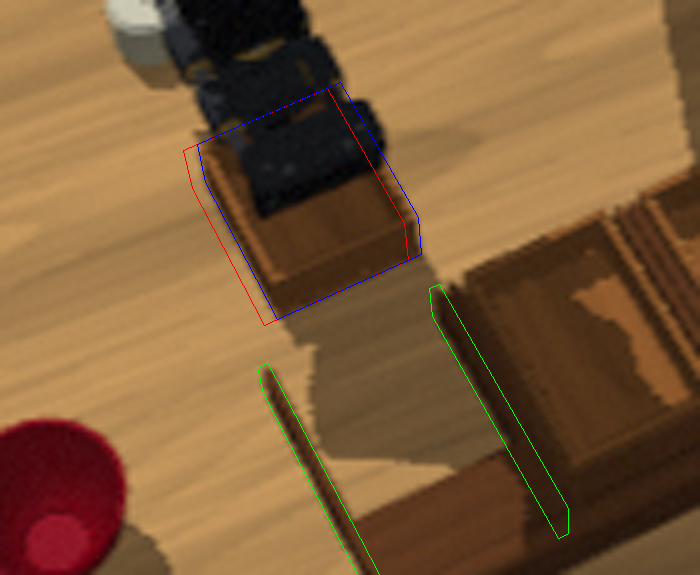

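The blue outline (+4 mm) matches the box, and the yaw is right. The bay mouth is clear.

```bash

python3 go.py .599 -.1627 .0355 4
python3 -m jog '[{"tx":-0.7,"ty":0.3,"tz":0,"roll":0,"jaw":0},{"tx":-0.7,"ty":0.5,"tz":0,"roll":0,"jaw":0},{"tx":0,"ty":1,"tz":0,"roll":0,"jaw":0},{"tx":0,"ty":0,"tz":0,"roll":0,"jaw":0}]' >/dev/null
python3 go.py .599 -.1627 .0355 4
```

```text
now [ 0.458  -0.1568  0.0355] phi 3.88 t 26.6 F [ 1.7 -2.4  2.1] open 0.067
roll -0.002 rad | tx -1.57 ty 14.02 tz -0.00 cm
now [ 0.4747 -0.1648  0.0355] phi 4.13 t 27.1 F [-0.7  0.9  7.2] open 0.072
roll 0.002 rad | tx -0.66 ty 12.41 tz -0.00 cm
```

```bash

python3 -m jog '[{"tx":-0.5,"ty":0.5,"tz":0,"roll":0,"jaw":0},{"tx":0,"ty":1,"tz":0,"roll":0,"jaw":0},{"tx":0,"ty":0,"tz":0,"roll":0,"jaw":0}]' >/dev/null
python3 go.py .599 -.1627 .0355 4
python3 - <<'E'
from h import *
c=capture("scene"); s=read_state()
im=cv2.resize(c["img"][220:335,205:345,::-1],None,fx=5,fy=5,interpolation=cv2.INTER_CUBIC)
X=np.array([.5859,-.051,np.radians(3.92)])
def dr(pose,p,col): cv2.polylines(im,[np.round((poly(c,pose,*p)-[205,220]+.5)*5).astype(np.int32)],True,col,1)
for s_ in(1,-1): dr(X,(0,.15,-.11+s_*.051-.003,-.11+s_*.051+.003,.03),(0,255,0))
R=s["tcp_rot"]; t=np.arctan2(R[1][1],R[0][1]); x,y=s["position"][:2]
for off,col in((0.004,(255,0,0)),):
    q=np.array([x,y-.0022])+.047*np.array([np.cos(t),np.sin(t)])+off*np.array([-np.sin(t),np.cos(t)])
    dr((*q,t),box(.1)[0],col)
cv2.imwrite("pics/s4.png",im)
E
```

```text
now [ 0.4898 -0.1685  0.0354] phi 4.13 t 27.4 F [-1.5  3.   8.2] open 0.067
roll 0.002 rad | tx -0.18 ty 10.94 tz -0.01 cm
```

View pics/s4.png

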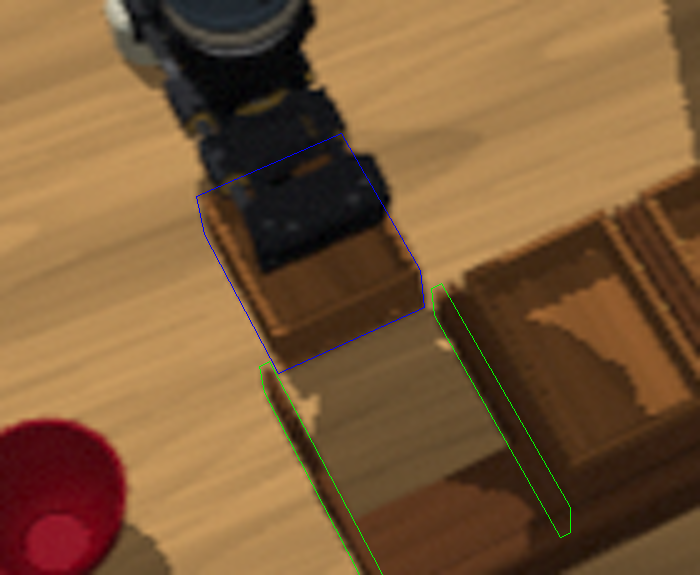

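The far end of the mid box is at the mouth, with similar gaps on both sides (about 12 px left, 8 px right). I'll push it home with a slight −y correction.

```bash

python3 -m jog '[{"tx":-0.15,"ty":1,"tz":0,"roll":0,"jaw":0},{"tx":0,"ty":1.5,"tz":0,"roll":0,"jaw":0},{"tx":0,"ty":1.5,"tz":0,"roll":0,"jaw":0},{"tx":0,"ty":1,"tz":0,"roll":0,"jaw":0}]' 
python3 go.py .599 -.1627 .0355 4
```

```text
time_s: 27.8
position: [0.5387, -0.167, 0.0355]
tcp_rot: [[-0.073, 0.997, -0.005], [0.997, 0.073, 0.001], [0.002, -0.005, -1.0]]
force: [-8.0, -0.4, 11.0]
opening: 0.068
grasp_force: 30.0
now [ 0.5387 -0.167   0.0355] phi 4.16 t 27.8 F [-8.  -0.4 11. ] open 0.068
roll 0.003 rad | tx 0.01 ty 6.04 tz -0.00 cm
```

```bash

python3 -m jog '[{"tx":0,"ty":1.5,"tz":0,"roll":0,"jaw":0},{"tx":0,"ty":1.5,"tz":0,"roll":0,"jaw":0},{"tx":0,"ty":1.2,"tz":0,"roll":0,"jaw":0},{"tx":0,"ty":0.8,"tz":0,"roll":0,"jaw":0},{"tx":0,"ty":0.5,"tz":0,"roll":0,"jaw":0},{"tx":0,"ty":0.2,"tz":0,"roll":0,"jaw":0}]' 
for i in 1 2 3 4; do python3 -m jog '[{"tx":0,"ty":0.15,"tz":0,"roll":0,"jaw":0},{"tx":0,"ty":0,"tz":0,"roll":0,"jaw":0}]' | grep -E "position|force"; done
```

```text
time_s: 28.4
position: [0.5949, -0.1631, 0.0355]
tcp_rot: [[-0.073, 0.997, -0.006], [0.997, 0.073, 0.001], [0.002, -0.006, -1.0]]
force: [-7.7, -1.2, 9.4]
opening: 0.067
grasp_force: 30.0
position: [0.5962, -0.163, 0.0355]
force: [-5.7, -0.0, 9.7]
grasp_force: 30.0
position: [0.5976, -0.1629, 0.0355]
force: [-6.6, 0.0, 8.7]
grasp_force: 30.0
position: [0.5991, -0.1627, 0.0355]
force: [-5.1, 0.3, 8.7]
grasp_force: 30.0
position: [0.6005, -0.1626, 0.0355]
force: [-6.5, 0.1, 9.2]
grasp_force: 30.0
```

```bash

for i in 1 2; do python3 -m jog '[{"tx":0,"ty":0.12,"tz":0,"roll":0,"jaw":0},{"tx":0,"ty":0,"tz":0,"roll":0,"jaw":0}]' | grep -E "position|force:"; done
```

```text
position: [0.6005, -0.1627, 0.0355]
force: [-9.6, -1.1, 11.0]
grasp_force: 30.0
position: [0.6006, -0.1626, 0.0355]
force: [-11.9, -2.6, 12.9]
grasp_force: 30.0
```

Contact with the stop at 0.6005. I'll release, retreat and check.

```bash

python3 -m jog '[{"tx":0,"ty":-0.2,"tz":0,"roll":0,"jaw":0.5},{"tx":0,"ty":0,"tz":0,"roll":0,"jaw":0.5},{"tx":0,"ty":0,"tz":0,"roll":0,"jaw":0.5},{"tx":0,"ty":0,"tz":0,"roll":0,"jaw":0.5},{"tx":0,"ty":0,"tz":-2.5,"roll":0,"jaw":0.5},{"tx":0,"ty":0,"tz":-4,"roll":0,"jaw":0.5},{"tx":0,"ty":0,"tz":-4.5,"roll":0,"jaw":0.5},{"tx":0,"ty":-4,"tz":-2,"roll":0,"jaw":0.5}]' >/dev/null
python3 -m jog '[{"tx":0,"ty":-4.5,"tz":0,"roll":0,"jaw":0.5},{"tx":0,"ty":-4.5,"tz":0,"roll":0,"jaw":0.5},{"tx":0,"ty":-4,"tz":0,"roll":0,"jaw":0.5},{"tx":0,"ty":0,"tz":0,"roll":0,"jaw":0.5},{"tx":0,"ty":0,"tz":0,"roll":0,"jaw":0.5}]'
python3 - <<'E'
from h import *
c=capture("top"); a=cv2.resize(c["img"][140:235,255:420,::-1],None,fx=4,fy=4,interpolation=cv2.INTER_CUBIC)
d=capture("scene"); b=cv2.resize(d["img"][230:360,235:415,::-1],(660,476)) 
cv2.imwrite("pics/end.png",cv2.resize(np.vstack([a,b]),None,fx=.68,fy=.68))
for n,c in(("top",c),("scene",d)):
  for t in "vase glass_bowl tealight candle remote mug box_short box_mid box_long seat_short seat_mid seat_long".split():
    print(n,t,[(round(d["p"],2),np.round(ray(c,*d["point"]),3).tolist()[:2]) for d in landmark_of(n,t)[:1]])
E
python3 look.py mid .647 -.155 4; python3 look.py short .617 .062 4;python3 look.py long .653 -.045 4
```

```text
time_s: 30.9
position: [0.4342, -0.1765, 0.1655]
tcp_rot: [[-0.069, 0.998, 0.001], [0.998, 0.069, -0.001], [-0.001, 0.001, -1.0]]
force: [0.1, -1.2, 0.3]
opening: 0.5
grasp_force: 0.0
top vase [(0.84, [0.64, 0.402])]
top glass_bowl [(0.76, [0.643, -0.354])]
top tealight []
top candle []
top remote [(0.84, [0.516, 0.524])]
top mug [(0.61, [0.546, -0.532])]
top box_short [(0.73, [0.641, 0.399])]
top box_mid [(0.94, [0.644, -0.155])]
top box_long [(0.93, [0.653, -0.048])]
top seat_short []
top seat_mid []
top seat_long []
scene vase [(0.92, [0.645, 0.398])]
scene glass_bowl [(0.92, [0.64, -0.35])]
scene tealight [(0.65, [0.344, -0.192])]
scene candle [(0.69, [0.343, 0.199])]
scene remote [(0.86, [0.53, 0.518])]
scene mug [(0.98, [0.539, -0.534])]
scene box_short [(0.56, [0.618, 0.06])]
scene box_mid [(0.85, [0.643, -0.159])]
scene box_long [(0.92, [0.66, -0.052])]
scene seat_short [(0.81, [0.607, 0.059])]
scene seat_mid [(0.62, [0.655, -0.153])]
scene seat_long [(0.78, [0.655, -0.041])]
top [ 0.648  -0.1539] 4.1 0.06 1620
scene [ 0.6388 -0.1556] -0.6 0.277 1179
top [0.6191 0.062 ] 4.7 0.053 1170
scene [0.6061 0.0607] -8.0 0.411 753
top [ 0.6565 -0.0449] 3.4 0.05 2007
scene [ 0.6451 -0.0458] 3.3 0.251 1489
```

View pics/end.png

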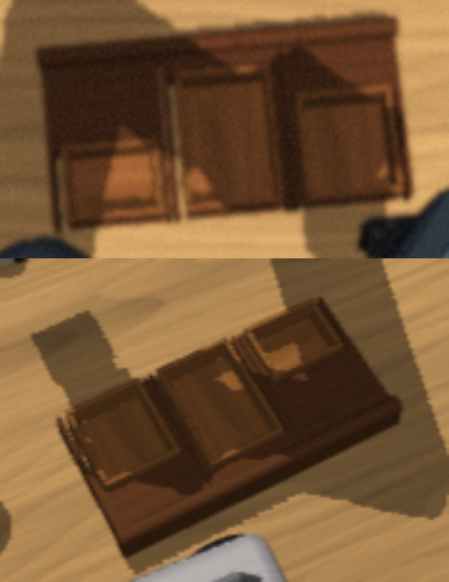

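All three boxes sit flush in their own bays, and the other objects have not moved.

```bash
python3 -c "
from rig import *
print(hand_in())"
```

```text
the job is handed in; nothing more can be done
None
```

I slid all three boxes fully home in their own bays, flush with the mouths in the final pictures, and handed the job in at about 31 s; `hand_in()` gave no verdict. The other objects showed no visible movement.

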